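Press a label holder behind the sample shelf's lip

ROBOT

A 7-joint arm with a two-finger parallel gripper is mounted at the origin on the work surface. World frame = base frame: x ahead of the robot, y to its left, z up, the work surface at z = 0. Lengths are in m, angles in rad, forces in N, time in s.
With the tool pointing down it reaches from about 0.425 to 0.925 m from the base axis. Payload 6.8 kg.
Tool frame: the origin (TCP) lies midway between the tips of the shut fingers; the grasp point (between the pads) lies ctrl.grip_depth behind it (ctrl.grip_depth is the distance from the TCP to the grasp point, in m); x points along the fingers, y is the direction in which the jaws open and shut, and the axes are right-handed (so a half turn about x gives the same grasp; the last joint's range is limited). The gripper opens to 85 mm and grips with 20 to 120 N. Pads are 22 mm wide; open, the fingers measure 114 mm over their backs; the gripper's body (76 mm by 85 mm) begins 54 mm behind the grasp point. The pads swing forward as they close: fully open they stand 13 mm farther back than shut.
Start: joints at [-1.235, 0.477, 0.022, 1.555, -0.011, 1.109, -0.083], TCP at [0.29, 0.61, 0.231] pointing down, gripper open.
Joint ranges: [-2.96, 2.96], [-0.34, 2.1], [-1.41, 1.46], [0.24, 2.44], [-1.37, 4.51], [0.17, 1.92], [-2.96, 2.96]. Speed limits (rad/s): [2.39, 2.39, 3.14, 3.14, 3.14, 3.14, 3.14].

INTERFACE

Orientations are given as a unit quaternion [w, x, y, z].
In Python, from workcell import ctrl gives the robot as it stands.
- The arm moves only by the shell command python3 -m handwheel 'ROWS' [OPENING] [FORCE]. ROWS is JSON, a list of rows, each a list of 6 numbers: the shift along the world's x, y, z each as a share of 0.75 m, from -1 to 1, then the turn, a rotation vector about the world's x, y, z each as a share of 360 degrees, from -1 to 1. A call has 1 to 5 rows; each row is the pose to reach, as a shift and turn from the pose commanded when the call began, turning the shorter way round; what a row does not reach only later rows make up. A row lasts 1/12 s, in which the tool goes at most 41.7 mm and 7.16 degrees, less where a joint would pass 70% of its speed; a pose out of reach is approached as far as the arm can. A call with a number of a shift or a turn outside -1 to 1 is refused whole. A call with a gripper value outside its range is refused whole. OPENING is the closure, from 0 (fully open) to 1 (shut), set as the call begins (- or left out, the last holds). The fingers move at their own pace and stop on an object; FORCE is the grip in N (left out, the last holds). Time passes only in rows, so rows that repeat a pose let the fingers close. It gives the time, the measured TCP pose, the force and the opening at its end, in the units of the state.
- ctrl.get_obs(): the state, without advancing time (a new reading comes with each control period).
- ctrl.get_image(name): name is "scene" or "top" or "wrist"; returns the picture (384x512x3 uint8, red, green, blue); there is no depth.
- ctrl.get_calibration(name): a dict with "vertical_fov" (degrees; the focal length in pixels is half the picture's height over the tangent of half this angle, whatever the lens; pixels are square), "cx", "cy" (the principal point, pixels), "rvec" (rotation vector, rad) and "tvec" (3), from world to camera coordinates, as OpenCV has them; the wrist camera has in their place "tool_from_camera" (4x4, takes a point from camera to tool coordinates, whose origin is the TCP and whose axes are the tool frame's). Camera axes: x right, y down, z forward; pixel columns grow to the right and rows downward; lengths in m; the calibration is good to about 2 mm. A picture is of the moment at which its call begins: read the wrist's pose just before it. get_calibration takes no time and is no camera call.
- ctrl.sign_off(): hands the job in, once; it reports no verdict.
Trained networks look in the newest picture that a camera, given by its name, has taken for a name from the list of things; names that differ only in an ending like _2 or _b are one class to them, and where a whole thing is asked for, a point or a joint stands for the part that bears it (a point fixed in the world has none). Each returns a list of dicts, best first, with "confidence" (0 to 1); they miss things now and then, are a little off and sometimes report something else, mostly with a low value. They report only what shows in the picture. A call takes as long as a camera call. They do not tell look-alikes from the thing itself.
- ctrl.look_for(query, camera): "rect" ([left, top, right, bottom] in pixels, round what is visible of it).
- ctrl.silhouettes(query, camera): "pixels" (384x512 bool, what is visible of it) and "rect" ([left, top, right, bottom] in pixels, round what is visible of it).
- ctrl.mark_of(query, camera): "location" ([column, row] in pixels: a listed point, or the origin of a listed thing).
The state is a dict: "clock": time; "joints": joint angles; "joint_velocities": joint speeds; "joint_torque": joint torques, N m; "ee_pos": TCP position; "tool_rot": TCP orientation; "wrist_force": force on the tool from outside, world axes, zero at the start; "moment": the same for the moment, N m; "opening": opening from 0.0 (shut) to 1.0 (fully open).
Only numpy, scipy, OpenCV 4.12 (cv2) and the standard library are available. Lean on these libraries where they do the work, as an engineer would, in place of code of your own. Each camera call takes 0.05 s, during which the arm holds its last target.

TASK

Three white label holders of different widths stand in black stands in front of the sample shelf; pick up the middle-sized one and push it down behind the lip of the shelf's front edge, in the empty bay between the two holders already fitted. Press it fully home, so that the sprung seat at the bottom of the bay is pushed down to its stop, and finish while still holding it pressed there with the gripper, upright and not let go, so that a colleague can tighten the clamp screw. Leave everything else where it is.

Things in the scene. Friction and masses are not known exactly. Their poses are not given: they have to be found in the camera images.
- holder: The label holder to fit: upright white plate 72 mm wide (its y), 6 mm thick (its x), 80 mm high, with a paper card on both faces, alike front and back; a grey grip tab stands on it. About 50 g. Origin: centre of the underside; z up.
- tab (a point): Middle of the holder's grip tab, 95 mm above its underside. The tab is 14 mm thick (holder's x), 36 mm wide (y), and reaches from 80 to 110 mm above the underside: take it here from above, across its thickness.
- stand_holder: Fixed black stand in which the holder starts upright: 50 x 124 mm, 30 mm high, slot 8 mm wide along its y, slot floor 8 mm above the table (lift over 22 mm to leave it). The other two holders have the same stands, and the three stands change places. Origin: centre of the underside.
- shelf: Fixed sample shelf; origin on the table straight below bay. Front edge 420 mm long (y) with the lipped slot; white deck behind it, 85 mm above the table, 180 mm deep (+x). Two holders like holder, fixed for good, fill the bays 130 mm to either side in y, their tops 160 mm above the table.
- bay (a point): Middle of the empty bay's slot at the top of the lip's straight part, 85 mm above the table. Axes: y along the lip, x across the slot towards the back of the shelf, z up. Slot 9 mm wide in x, bay 84 mm long in y. Above this point both sides flare out over another 11 mm of height, to a mouth about 22 mm wide.
- seat (a joint): Travel (m) of the black sprung seat in the slot's bottom: 0 up (its top face is 25 mm below bay), grows downward, stop at 0.010 (top face 35 mm below bay). The spring takes 4 N to start and 9 N at the stop; it pushes the holder up again if let go.
- seat_top (a point): Middle of the seat's top face, on which the holder's underside stands; moves with the seat.
- narrow_holder: The narrow label holder, 50 mm wide, otherwise like holder, in its own stand. Leave it there.
- wide_holder: The wide label holder, 100 mm wide, otherwise like holder, in its own stand. Leave it there.
- marker: White marker pen with a black cap, lying, 130 mm long (its y), 15 mm thick. Bystander. Origin: underside, mid length.
- dish: Flat round white dish with a clear lid, 54 mm diameter, 14 mm high. Bystander. Origin: centre of the underside.
- jar: White jar with an orange screw cap, 48 mm diameter, 70 mm high, on the table. Bystander. Origin: centre of the underside.
- beaker: Glass beaker, 66 mm diameter, 85 mm high. Bystander. Origin: centre of the underside.
- tip_box: Closed yellow tip box 85 x 120 x 55 mm on the shelf's deck. Bystander. Origin: centre of the underside.
- tube_rack: White rack with eight small capped tubes, 60 x 120 mm, 52 mm high, on the shelf's deck. Bystander. Origin: centre of the underside.
- vial: Small amber vial, 34 mm diameter, 55 mm high, on the shelf's deck. Bystander. Origin: centre of the underside.
Not all that is in view belongs to the job. What is shaped like the holder but pink or red is not meant.

How it is judged:
By the outcome, as a careful person would: the job done as asked, in the order asked, and still so for the second after the job is handed in, while the arm keeps its last pose, push and grip.
It also fails if it takes over 40 s, if anything falls off the work surface, if the arm or the gripper's body presses on something with over 40 N, if the wrist force passes 120 N, or if a joint passes its speed limit or range.

## Working session

There is one attempt and no reset: what is moved stays moved. The work goes in short steps, Python scripts to look and compute and a shell command to move; the robot and the scene stay as the last step left them, time stands still between calls to the robot, and variables do not carry over. Pictures are saved under pics/ and viewed, and the job is handed in when it is done.

```bash
mkdir -p pics; ls; python3 - <<'E'
from workcell import ctrl
import cv2
o=ctrl.get_obs(); print(o, ctrl.grip_depth)
for n in ("scene","top","wrist"):
    im=ctrl.get_image(n); cv2.imwrite(f"pics/{n}0.png",im[:,:,::-1]); print(n,ctrl.get_calibration(n))
    for q in ("holder","tab","bay","stand_holder","seat_top","narrow_holder","wide_holder"):
        try:
            r=ctrl.mark_of(q,n); print(n,q,[(x["location"],round(x["confidence"],2)) for x in r[:4]])
        except Exception as e: print(n,q,e)
E
```

```text
pics
{'clock': 0.0, 'joints': array([-1.23508542,  0.47777888,  0.02233831,  1.55646924, -0.01150618,
        1.10927649, -0.08309781]), 'joint_velocities': array([ 0.00118439, -0.00039859,  0.00063698,  0.0012967 ,  0.00013226,
        0.00040315,  0.00078818]), 'joint_torque': array([-2.20431052e-04, -5.96464348e+01,  1.60801761e+00, -2.81190097e+01,
        1.25551698e-02,  9.44919360e-03,  3.43321540e-05]), 'ee_pos': array([0.28959069, 0.60906563, 0.2303324 ]), 'tool_rot': array([ 0.68967378,  0.15498807,  0.68986593, -0.15624904]), 'wrist_force': array([-0.11590397, -0.27479214, -0.23258879]), 'moment': array([ 0.02892674, -0.01236596,  0.00094248]), 'opening': 0.9980821160391833} 0.0187
scene {'vertical_fov': 47.41417622448652, 'cx': 248.32396000508342, 'cy': 188.2470229918082, 'rvec': array([ 1.84399889,  1.87782349, -0.58819613]), 'tvec': array([ 0.01719968, -0.41629141,  1.61572267])}
scene holder [([167.8, 192.4], 0.82), ([180.9, 160.2], 0.79), ([154.3, 140.2], 0.76)]
scene tab [([177.0, 142.7], 0.73), ([165.9, 171.3], 0.72), ([145.5, 121.2], 0.61)]
scene bay [([265.4, 202.
[... 672 characters left out ...]
, 170.2], 0.6)]
top narrow_holder [([240.9, 243.8], 0.48)]
top wide_holder [([157.3, 231.1], 0.75)]
wrist {'vertical_fov': 64.75000201889955, 'cx': 258.2357027833497, 'cy': 194.54906741094825, 'tool_from_camera': array([[-6.90603184e-05, -3.08262130e-01,  9.51301453e-01,
        -1.42484757e-01],
       [ 9.99999971e-01, -2.40310729e-04, -5.27527919e-06,
         6.64113974e-04],
       [ 2.30234115e-04,  9.51301425e-01,  3.08262138e-01,
        -7.83902380e-02],
       [ 0.00000000e+00,  0.00000000e+00,  0.00000000e+00,
         1.00000000e+00]])}
wrist holder []
wrist tab []
wrist bay []
wrist stand_holder []
wrist seat_top []
wrist narrow_holder []
wrist wide_holder [([85.3, 359.6], 0.5)]
```

View pics/scene0.png

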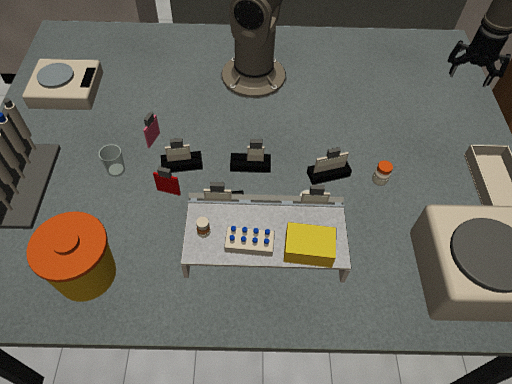

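View pics/top0.png

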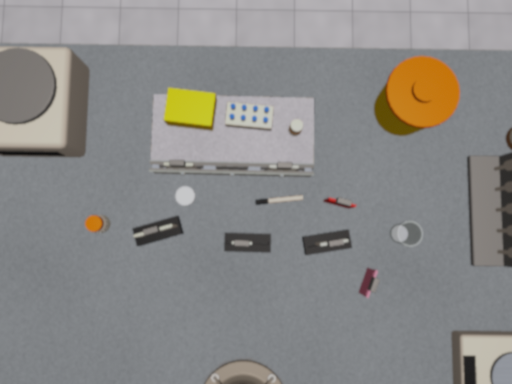

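View pics/wrist0.png

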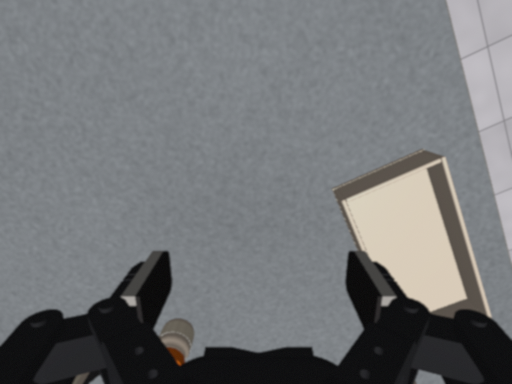

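```bash
python3 - <<'E'
import cv2,numpy as np
t=cv2.imread("pics/top0.png");s=cv2.imread("pics/scene0.png")
a=cv2.resize(t[150:260,120:365],None,fx=3.2,fy=3.2,interpolation=2)
b=cv2.resize(s[125:215,140:365],None,fx=3.2,fy=3.2,interpolation=2)
w=max(a.shape[1],b.shape[1])
f=lambda i:cv2.copyMakeBorder(i,0,0,0,w-i.shape[1],0)
o=np.vstack([f(a)[:300+60],f(b)[:240]]);cv2.imwrite("pics/z0.png",o);print(o.shape)
E
```

```text
(592, 784, 3)
```

View pics/z0.png

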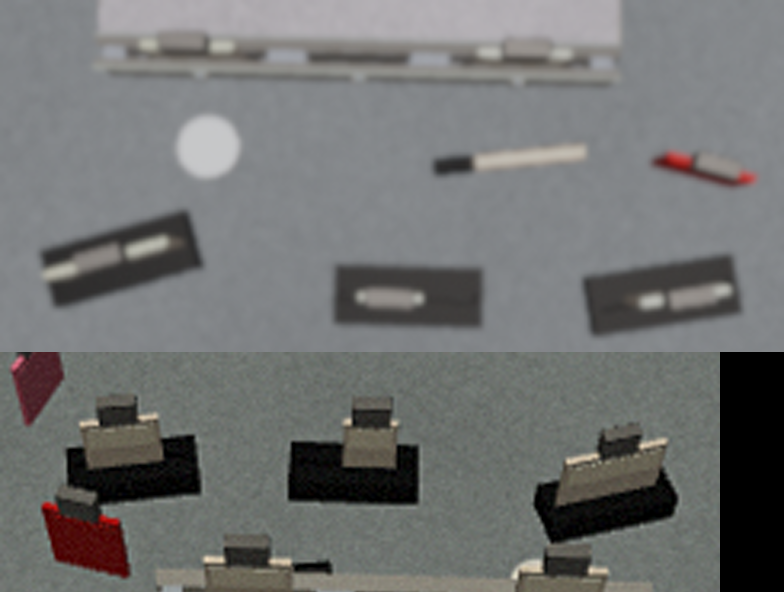

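```bash
cat > h.py <<'E'
from workcell import ctrl
import cv2,numpy as np
from scipy.spatial.transform import Rotation as R
def cam(n,pose=None):
    c=ctrl.get_calibration(n); f=192/np.tan(np.radians(c["vertical_fov"]/2))
    K=np.array([[f,0,c["cx"]],[0,f,c["cy"]],[0,0,1]])
    if n=="wrist":
        q=pose[1]; T=np.eye(4); T[:3,:3]=R.from_quat(np.r_[q[1:],q[0]]).as_matrix(); T[:3,3]=pose[0]
        W=T@c["tool_from_camera"]; M=np.linalg.inv(W)
    else:
        M=np.eye(4); M[:3,:3]=cv2.Rodrigues(c["rvec"])[0]; M[:3,3]=c["tvec"]
    return K,M
def onplane(C,uv,z):
    K,M=C; Rw=M[:3,:3].T; o=-Rw@M[:3,3]; d=Rw@np.linalg.inv(K)@np.r_[uv,1]
    return o+d*(z-o[2])/d[2]
def proj(C,P):
    K,M=C; p=K@(M[:3,:3]@np.asarray(P)+M[:3,3]); return p[:2]/p[2]
E
python3 - <<'E'
from h import *
T=cam("top");S=cam("scene")
z=lambda u,v:(120+u/3.2,150+v/3.2)
print("tabtop",onplane(T,z(701,296),.118))
for p in [(637,303),(735,289)]: print("top end",onplane(T,z(*p),.088))
for p in [(583,277),(732,256),(741,311),(594,334)]: print("stand",onplane(T,z(*p),.03))
for p in [(183,43),(528,47)]: print("fitted tab",onplane(T,z(*p),.19))
for p in [(98,68),(620,82)]: print("lip front",onplane(T,z(*p),.096))
print("bay net",onplane(T,(229.6,169.1),.085),onplane(S,(265.4,202.8),.085))
zs=lambda u,v:(140+u/3.2,125+(v-352)/3.2)
for p in [(80,424),(157,417)]: print("S holder ends",onplane(S,zs(*p),.088))
for p in [(118,400)]: print("S tab",onplane(S,zs(*p),.118))
for p in [(247,538),(569,548)]: print("S fitted tabs",onplane(S,zs(*p),.19))
E
```

```text
tabtop [ 0.4289306  -0.23242184  0.118     ]
top end [ 0.42214792 -0.18793976  0.088     ]
top end [ 0.434087   -0.26542097  0.088     ]
stand [ 0.44141525 -0.15224415  0.03      ]
stand [ 0.46035403 -0.27632291  0.03      ]
stand [ 0.41503139 -0.28338695  0.03      ]
stand [ 0.39463464 -0.16141589  0.03      ]
fitted tab [0.60892457 0.15887248 0.19      ]
fitted tab [ 0.6093547  -0.09270337  0.19      ]
lip front [0.60228841 0.24137331 0.096     ]
lip front [ 0.59659441 -0.1735674   0.096     ]
bay net [0.61203563 0.04128374 0.085     ] [0.62133437 0.03583422 0.085     ]
S holder ends [ 0.43416302 -0.25873254  0.088     ]
S holder ends [ 0.42372547 -0.1887594   0.088     ]
S tab [ 0.43053185 -0.22062119  0.118     ]
S fitted tabs [ 0.63554081 -0.08955945  0.19      ]
S fitted tabs [0.63900146 0.16131399 0.19      ]
```

```bash
python3 - <<'E'
from h import *
T=cam("top");S=cam("scene")
z=lambda u,v:(120+u/3.2,150+v/3.2)
zs=lambda u,v:(140+u/3.2,125+(v-352)/3.2)
for p in [(183,43),(528,47)]: print("fitted tab",onplane(T,z(*p),.16))
for p in [(247,538),(569,548)]: print("S fitted tabs",onplane(S,zs(*p),.16))
o=ctrl.get_obs();q=o["tool_rot"];A=R.from_quat(np.r_[q[1:],q[0]])
print(o["clock"],o["ee_pos"]);print(A.as_matrix())
for yaw in (8.7,-.8):
  for s in (1,-1):
    y=s*np.array([np.cos(np.radians(yaw)),np.sin(np.radians(yaw)),0]);x=np.array([0,0,-1.]);B=R.from_matrix(np.c_[x,y,np.cross(x,y)])
    print(yaw,s,np.degrees((B*A.inv()).as_rotvec()),(B*A.inv()).as_rotvec()/2/np.pi)
E
```

```text
fitted tab [0.61349777 0.16385888 0.16      ]
fitted tab [ 0.61394055 -0.09510983  0.16      ]
S fitted tabs [ 0.61351942 -0.09202084  0.16      ]
S fitted tabs [0.61709816 0.16741307 0.16      ]
1.2 [0.28980172 0.60964098 0.23129455]
[[-3.38977989e-05  4.29370386e-01  9.03128490e-01]
 [ 8.39135430e-06  9.03128491e-01 -4.29370386e-01]
 [-9.99999999e-01 -6.97623988e-06 -3.42170670e-05]]
8.7 1 [-1.38904707e-03 -1.55137413e-03 -5.58723901e+01] [-3.85846408e-06 -4.30937259e-06 -1.55201084e-01]
8.7 -1 [ 1.82765593e-03 -1.63642029e-03  1.24127610e+02] [ 5.07682203e-06 -4.54561193e-06  3.44798916e-01]
-0.8 1 [-1.53545384e-03 -1.45250549e-03 -6.53723901e+01] [-4.26514955e-06 -4.03473748e-06 -1.81589972e-01]
-0.8 -1 [ 1.63421717e-03 -1.72754254e-03  1.14627610e+02] [ 4.53949215e-06 -4.79872929e-06  3.18410028e-01]
```

```bash
python3 -m handwheel '[[0.13,-0.237,0.03,0,0,-0.09],[0.13,-0.237,0.03,0,0,-0.09],[0.13,-0.237,0.03,0,0,-0.09],[0.13,-0.237,0.03,0,0,-0.09],[0.13,-0.237,0.03,0,0,-0.09]]' 0.4; python3 -m handwheel '[[0.13,-0.237,0,0,0,-0.09],[0.13,-0.237,0,0,0,-0.09],[0.13,-0.237,0,0,0,-0.09],[0.13,-0.237,0,0,0,-0.09],[0.13,-0.237,0,0,0,-0.09]]'
```

```text
clock: 1.62
ee_pos: [0.3886, 0.4294, 0.2542]
tool_rot: [0.618, 0.344, 0.618, -0.344]
wrist_force: [1.7, -0.2, 0.6]
opening: 0.596
clock: 2.03
ee_pos: [0.4859, 0.2513, 0.2543]
tool_rot: [0.497, 0.503, 0.497, -0.503]
wrist_force: [0.3, -0.2, -0.5]
opening: 0.598
```

```bash
python3 -m handwheel '[[0.133,-0.24,0,0,0,0],[0.133,-0.24,0,0,0,0],[0.133,-0.24,0,0,0,0],[0.133,-0.24,0,0,0,0],[0.133,-0.24,0,0,0,0]]'; python3 -m handwheel '[[0.013,-0.042,0,0,0,0],[0.013,-0.042,0,0,0,0],[0.013,-0.042,0,0,0,0],[0.013,-0.042,0,0,0,0]]'
python3 - <<'E'
from h import *
o=ctrl.get_obs();im=ctrl.get_image("wrist");cv2.imwrite("pics/w1.png",im[:,:,::-1])
np.savez("w1.npz",p=o["ee_pos"],q=o["tool_rot"]);print(o["ee_pos"],o["tool_rot"])
for n in ("bay","seat_top"):print(n,ctrl.mark_of(n,"wrist"))
C=cam("wrist",(o["ee_pos"],o["tool_rot"]))
print(proj(C,[.6145,.0355,.085]),proj(C,[.6145,.0355,.06]))
for r in ctrl.mark_of("bay","wrist"):print(onplane(C,r["location"],.085))
for r in ctrl.mark_of("seat_top","wrist"):print(onplane(C,r["location"],.06))
E
```

```text
clock: 2.45
ee_pos: [0.5854, 0.0719, 0.2542]
tool_rot: [0.499, 0.501, 0.499, -0.501]
wrist_force: [-0.5, 0.8, 0.4]
opening: 0.605
clock: 2.78
ee_pos: [0.5942, 0.0432, 0.2537]
tool_rot: [0.499, 0.501, 0.499, -0.501]
wrist_force: [-0.3, 0.5, 0.1]
opening: 0.603
[0.59418155 0.04321806 0.25370595] [ 0.49881363  0.50105818  0.49925394 -0.50087042]
bay [{'location': [278.1, 180.5], 'confidence': 0.87}]
seat_top [{'location': [281.3, 176.7], 'confidence': 0.79}]
[276.5348322  182.33177968] [275.27016512 176.4603836 ]
[0.61613622 0.03751502 0.085     ]
[0.6214079  0.03518817 0.06      ]
```

View pics/w1.png

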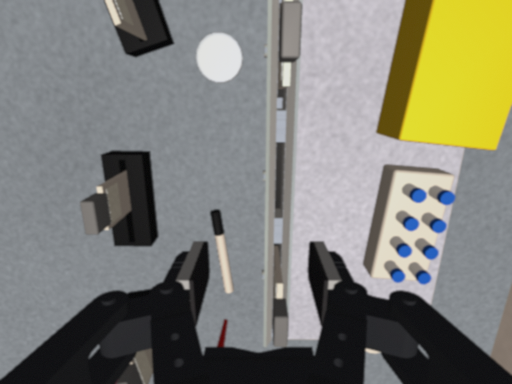

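```bash
python3 - <<'E'
import cv2
t=cv2.imread("pics/w1.png")
cv2.imwrite("pics/w1z.png",cv2.rotate(cv2.resize(t[75:285,255:315],None,fx=3.6,fy=5,interpolation=2),cv2.ROTATE_90_CLOCKWISE)[:, 300:1050])
cv2.imwrite("pics/w1z.png",cv2.resize(t[80:280,255:315],None,fx=8,fy=3,interpolation=2))
E
```

```text
(no output)
```

View pics/w1z.png

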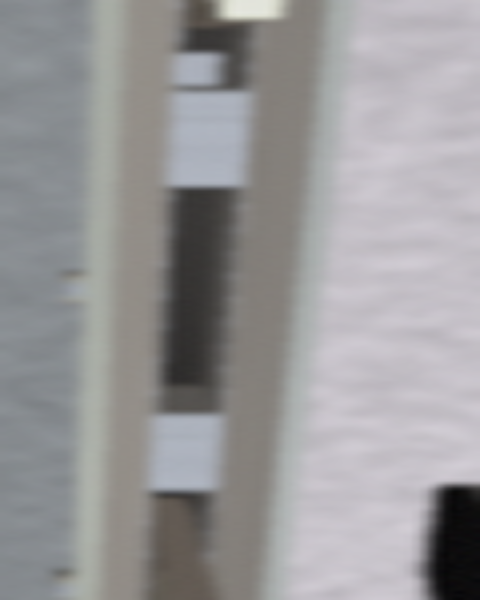

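```bash
python3 - <<'E'
from h import *
d=np.load("w1.npz");C=cam("wrist",(d["p"],d["q"]))
g=lambda u,v,z:onplane(C,(255+u/8,80+v/3),z).round(4)[:2]
print("slot",g(163,300,.085),g(231,300,.085)); print("mouth",g(95,300,.096),g(303,300,.096), g(112,300,.096))
print("slot top",g(172,120,.085),g(250,120,.085));print("bot",g(148,480,.085),g(220,480,.085))
for z in (.085,.096,.05):print("ends",z,g(200,187,z),g(195,412,z))
for p in ((281,90),(286,73),(291,29),(280,321),(279,291)): pass
print("fitted tab", [onplane(C,p,.16).round(4) for p in ((283,2),(300,2),(274,303),(287,303),(274,345),(287,345),(281,58),(299,58))])
E
```

```text
slot [0.6132 0.0381] [0.6223 0.038 ]
mouth [0.6039 0.0411] [0.6305 0.041 ] [0.6061 0.0411]
slot top [0.6135 0.1002] [0.6233 0.1002]
bot [ 0.612  -0.0324] [ 0.6223 -0.0324]
ends 0.085 [0.6174 0.0779] [ 0.6182 -0.0047]
ends 0.096 [0.6166 0.0795] [ 6.174e-01 -2.000e-04]
ends 0.05 [0.6199 0.0729] [ 0.6208 -0.019 ]
fitted tab [array([0.6124, 0.1837, 0.16  ]), array([0.624 , 0.1836, 0.16  ]), array([ 0.6092, -0.0596,  0.16  ]), array([ 0.6212, -0.0596,  0.16  ]), array([ 0.6098, -0.1083,  0.16  ]), array([ 0.6225, -0.1084,  0.16  ]), array([0.6117, 0.1487, 0.16  ]), array([0.6246, 0.1487, 0.16  ])]
```

```bash
python3 -m handwheel '[[-0.13,-0.21,0,0,0,0.0125],[-0.13,-0.21,0,0,0,0.0125],[-0.13,-0.21,0,0,0,0.0125],[-0.13,-0.21,0,0,0,0.0125],[-0.13,-0.21,0,0,0,0.0125]]'; python3 -m handwheel '[[-0.091,-0.146,0,0,0,0.0125],[-0.091,-0.146,0,0,0,0.0125],[-0.091,-0.146,0,0,0,0.0125],[-0.091,-0.146,0,0,0,0.0125],[-0.091,-0.146,0,0,0,0.0125]]'
python3 - <<'E'
from h import *
o=ctrl.get_obs();im=ctrl.get_image("wrist");cv2.imwrite("pics/w2.png",im[:,:,::-1])
np.savez("w2.npz",p=o["ee_pos"],q=o["tool_rot"]);print(o["ee_pos"],o["tool_rot"],o["joints"])
C=cam("wrist",(o["ee_pos"],o["tool_rot"]))
for r in ctrl.mark_of("tab","wrist"):print(r,onplane(C,r["location"],.103))
print(proj(C,[.4285,-.2245,.118]))
E
```

```text
clock: 3.45
ee_pos: [0.4936, -0.1193, 0.254]
tool_rot: [0.517, 0.482, 0.517, -0.483]
wrist_force: [0.2, -0.6, -0.3]
opening: 0.6
clock: 3.87
ee_pos: [0.427, -0.2264, 0.2542]
tool_rot: [0.536, 0.462, 0.535, -0.461]
wrist_force: [0.6, 1.0, 0.8]
opening: 0.6
[ 0.42704884 -0.22644177  0.25419161] [ 0.53576953  0.46188821  0.53539853 -0.46147449] [-0.19243105  0.13778649  0.6155174   2.00511586 -0.09339603  1.02500672
  0.61507549]
{'location': [157.3, 247.1], 'confidence': 0.91} [ 0.33141622 -0.31698014  0.103     ]
{'location': [262.1, 176.8], 'confidence': 0.88} [ 0.43148738 -0.22299924  0.103     ]
{'location': [352.5, 210.7], 'confidence': 0.79} [ 0.52975905 -0.2450962   0.103     ]
{'location': [366.0, 62.3], 'confidence': 0.68} [ 0.50737338 -0.10505546  0.103     ]
[258.98059023 181.82650261]
```

View pics/w2.png

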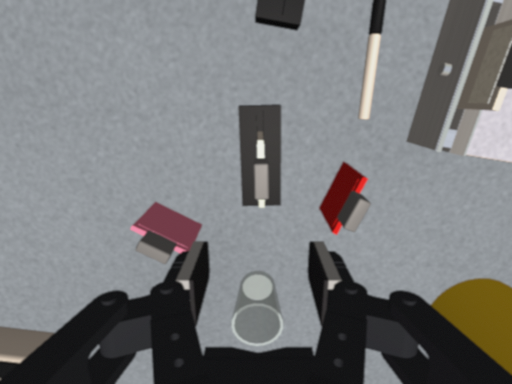

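```bash
python3 - <<'E'
from h import *
d=np.load("w2.npz");C=cam("wrist",(d["p"],d["q"]))
t=cv2.imread("pics/w2.png");cv2.imwrite("pics/w2z.png",cv2.resize(t[100:215,230:290],None,fx=5,fy=5,interpolation=2))
y=R.from_quat(np.r_[d["q"][1:],d["q"][0]]).as_matrix()[:,1];print(np.degrees(np.arctan2(y[1],y[0])))
E
```

```text
8.47635251756707
```

View pics/w2z.png

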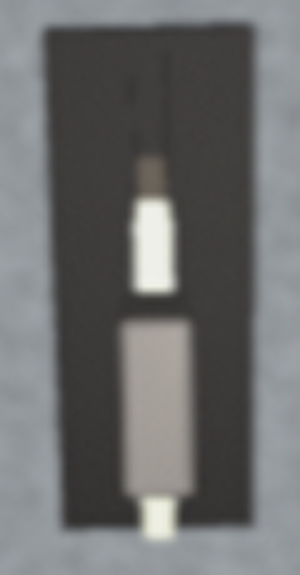

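```bash
python3 - <<'E'
from h import *
d=np.load("w2.npz");C=cam("wrist",(d["p"],d["q"]))
g=lambda u,v,z:onplane(C,(230+u/5,100+v/5),z)
c=[g(120,321,.118),g(190,321,.118),g(194,494,.118),g(124,494,.118)]
print(np.round(c,4),np.mean(c,0)); n=np.linalg.norm
print("w,l",n(c[1]-c[0]),n(c[3]-c[0]))
v=c[0]+c[1]-c[2]-c[3];print("yaw",np.degrees(np.arctan2(-v[0],v[1])))
e=[g(153,198,.088),g(160,539,.088)];print("plate",e,np.mean(e,0),n(e[0]-e[1]))
v=e[0]-e[1];print("yaw",np.degrees(np.arctan2(-v[0],v[1])))
s=[g(45,30,.03),g(253,25,.03),g(255,522,.03),g(64,525,.03)];print("stand",np.mean(s,0))
for v in(s[0]-s[3],s[1]-s[2]):print("yaw",np.degrees(np.arctan2(-v[0],v[1])),n(v))
print(d["p"])
E
```

```text
[[ 0.4214 -0.2083  0.118 ]
 [ 0.4343 -0.2063  0.118 ]
 [ 0.4405 -0.24    0.118 ]
 [ 0.427  -0.242   0.118 ]] [ 0.43079012 -0.22415165  0.118     ]
w,l 0.013116001632804328 0.03423083085429054
yaw 9.925227910371817
plate [array([ 0.42491144, -0.18866724,  0.088     ]), array([ 0.43742054, -0.26119712,  0.088     ])] [ 0.43116599 -0.22493218  0.088     ] 0.0736006809958928
yaw 9.785437229344614
stand [ 0.43021911 -0.21790273  0.03      ]
yaw 9.632635605234482 0.12236074969197525
yaw 10.006283148971374 0.12269770169912178
[ 0.42704884 -0.22644177  0.25419161]
```

```bash
python3 -m handwheel '[[0.0053,0.0027,-0.05,0,0,0.0033],[0.0053,0.0027,-0.1,0,0,0.0033],[0.0053,0.0027,-0.14,0,0,0.0033],[0.0053,0.0027,-0.16,0,0,0.0033],[0.0053,0.0027,-0.16,0,0,0.0033]]' 
python3 - <<'E'
from h import *
o=ctrl.get_obs();im=ctrl.get_image("wrist");cv2.imwrite("pics/w3.png",im[:,:,::-1]);print(o["ee_pos"],o["wrist_force"])
E
```

```text
clock: 4.38
ee_pos: [0.4314, -0.2193, 0.1304]
tool_rot: [0.54, 0.453, 0.545, -0.455]
wrist_force: [-1.0, -0.5, 1.8]
opening: 0.604
[ 0.43142164 -0.21927492  0.1303932 ] [-0.98904429 -0.47876722  1.84508208]
```

View pics/w3.png

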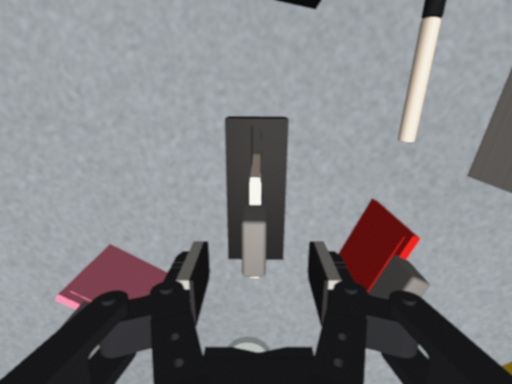

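```bash
python3 -m handwheel '[[0,0,0,0,0,0],[0,0,0,0,0,0],[0,0,0,0,0,0]]'
python3 - <<'E'
from h import *
o=ctrl.get_obs();print(o["ee_pos"],R.from_quat(np.r_[o["tool_rot"][1:],o["tool_rot"][0]]).as_matrix().round(3),o["joints"])
E
```

```text
clock: 4.68
ee_pos: [0.4338, -0.2223, 0.1351]
tool_rot: [0.543, 0.455, 0.541, -0.454]
wrist_force: [-0.2, -0.1, -0.1]
opening: 0.604
[ 0.43384386 -0.22231827  0.13514692] [[ 0.003  0.985  0.174]
 [-0.     0.174 -0.985]
 [-1.     0.003  0.001]] [-0.11638879  0.32916588  0.5572157   2.11680863 -0.25300676  0.75599774
  0.77646512]
```

```bash
python3 - <<'E'
from h import *
o=ctrl.get_obs();im=ctrl.get_image("wrist");cv2.imwrite("pics/w4.png",im[:,:,::-1])
np.savez("w4.npz",p=o["ee_pos"],q=o["tool_rot"])
t=im[:,:,::-1];cv2.imwrite("pics/w4z.png",cv2.resize(t[165:285,180:340],None,fx=5,fy=5,interpolation=2))
E
```

```text
(no output)
```

View pics/w4z.png

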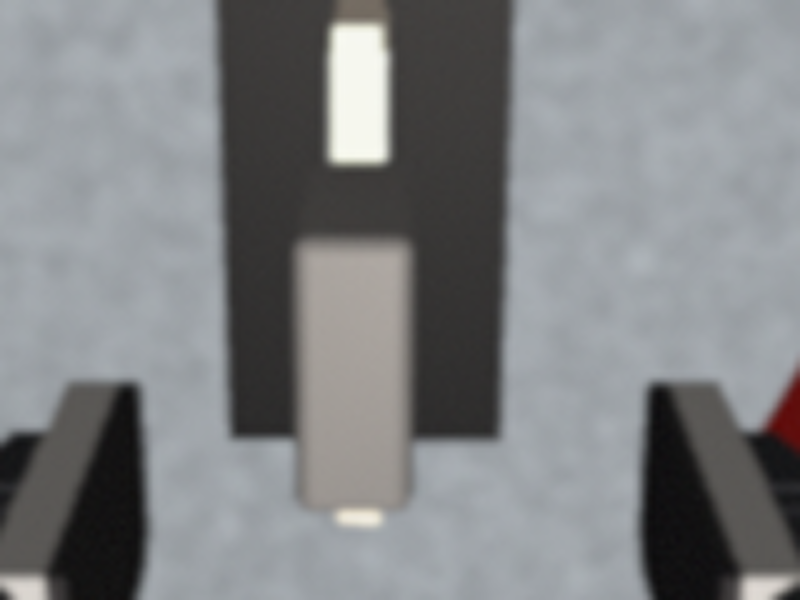

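```bash
python3 - <<'E'
from h import *
d=np.load("w4.npz");C=cam("wrist",(d["p"],d["q"]))
g=lambda u,v,z:onplane(C,(180+u/5,165+v/5),z)
c=[g(295,241,.118),g(413,241,.118),g(411,508,.118),g(297,508,.118)]
n=np.linalg.norm;print(np.mean(c,0),n(c[1]-c[0]),n(c[3]-c[0]))
v=c[0]+c[1]-c[2]-c[3];print("yaw",np.degrees(np.arctan2(-v[0],v[1])))
p=np.mean(c,0)-d["p"];print(p, (p+[0,0,.0843-.118])/.75)
E
```

```text
[ 0.43058792 -0.22372724  0.118     ] 0.013338076691899814 0.034385760491912644
yaw 9.557865883538021
[-0.00325594 -0.00140897 -0.01714692] [-0.00434125 -0.00187863 -0.0677959 ]
```

```bash
python3 -m handwheel '[[-0.0043,-0.002,-0.03,0,0,-0.0009],[-0.0043,-0.002,-0.05,0,0,-0.0009],[-0.0043,-0.002,-0.066,0,0,-0.0009],[-0.0043,-0.002,-0.0675,0,0,-0.0009],[-0.0043,-0.002,-0.0675,0,0,-0.0009]]'; python3 -m handwheel '[[0,0,0,0,0,0],[0,0,0,0,0,0],[0,0,0,0,0,0]]'
```

```text
clock: 5.15
ee_pos: [0.4294, -0.2239, 0.0834]
tool_rot: [0.54, 0.456, 0.54, -0.456]
wrist_force: [-0.1, -0.6, 0.1]
opening: 0.598
clock: 5.4
ee_pos: [0.43, -0.224, 0.084]
tool_rot: [0.541, 0.457, 0.54, -0.456]
wrist_force: [0.2, -0.6, -0.1]
opening: 0.599
```

Positioned; close.

```bash
python3 -m handwheel '[[0,0,0,0,0,0],[0,0,0,0,0,0],[0,0,0,0,0,0],[0,0,0,0,0,0],[0,0,0,0,0,0]]' 1 60; python3 -m handwheel '[[0,0,0,0,0,0],[0,0,0,0,0,0],[0,0,0,0,0,0],[0,0,0,0,0,0],[0,0,0,0,0,0]]'
```

```text
clock: 5.82
ee_pos: [0.4296, -0.2239, 0.0835]
tool_rot: [0.54, 0.456, 0.54, -0.456]
wrist_force: [-0.5, -0.3, 4.4]
opening: 0.154
clock: 6.23
ee_pos: [0.4296, -0.2239, 0.0835]
tool_rot: [0.54, 0.456, 0.54, -0.456]
wrist_force: [-1.2, 0.3, 4.8]
opening: 0.157
```

```bash
python3 -m handwheel '[[0,0,0.03,0,0,0],[0,0,0.07,0,0,0],[0,0,0.12,0,0,0],[0,0,0.17,0,0,0],[0,0,0.2,0,0,0]]'; python3 -m handwheel '[[0,0,0,0,0,0],[0,0,0,0,0,0]]'
python3 - <<'E'
from h import *
o=ctrl.get_obs();im=ctrl.get_image("wrist");cv2.imwrite("pics/w5.png",im[:,:,::-1]);print(o["ee_pos"],o["wrist_force"])
E
```

```text
clock: 6.65
ee_pos: [0.4299, -0.2246, 0.2363]
tool_rot: [0.541, 0.457, 0.539, -0.456]
wrist_force: [1.2, 0.2, 0.1]
opening: 0.154
clock: 6.82
ee_pos: [0.4299, -0.2238, 0.2339]
tool_rot: [0.541, 0.457, 0.54, -0.456]
wrist_force: [1.2, -0.6, -0.3]
opening: 0.156
[ 0.42987737 -0.2238366   0.2339308 ] [ 1.15963007 -0.63074555 -0.27714298]
```

View pics/w5.png

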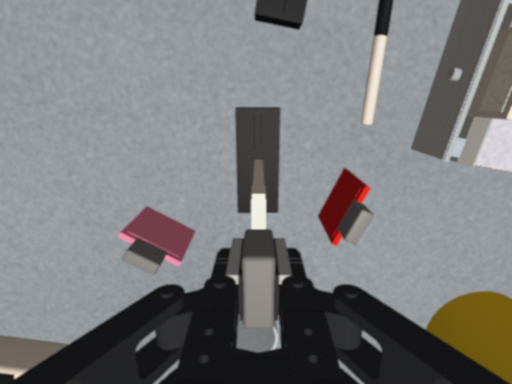

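```bash
python3 -m handwheel '[[0.1,0.21,0.01,0,0,-0.0143],[0.1,0.21,0.01,0,0,-0.0143],[0.1,0.21,0.01,0,0,-0.0143],[0.1,0.21,0.01,0,0,-0.0143],[0.1,0.21,0.01,0,0,-0.0143]]'; python3 -m handwheel '[[0.1,0.137,0,0,0,-0.0143],[0.1,0.137,0,0,0,-0.0143],[0.1,0.137,0,0,0,-0.0143],[0.1,0.137,0,0,0,-0.0143],[0.1,0.137,0,0,0,-0.0143]]';  python3 -m handwheel '[[0.04,0,0,0,0,0],[0.05,0,0,0,0,0],[0.05,0,0,0,0,0],[0.05,0,0,0,0,0]]'
python3 - <<'E'
from h import *
o=ctrl.get_obs();im=ctrl.get_image("wrist");cv2.imwrite("pics/w6.png",im[:,:,::-1]);print(o["ee_pos"],R.from_quat(np.r_[o["tool_rot"][1:],o["tool_rot"][0]]).as_matrix().round(4))
np.savez("w6.npz",p=o["ee_pos"],q=o["tool_rot"])
E
```

```text
clock: 7.28
ee_pos: [0.506, -0.0585, 0.2387]
tool_rot: [0.52, 0.478, 0.522, -0.478]
wrist_force: [0.5, 0.8, -0.7]
opening: 0.154
clock: 7.7
ee_pos: [0.5792, 0.0394, 0.2378]
tool_rot: [-0.498, -0.5, -0.499, 0.503]
wrist_force: [0.3, -1.4, 0.1]
opening: 0.158
clock: 8.03
ee_pos: [0.6158, 0.0348, 0.2394]
tool_rot: [-0.496, -0.502, -0.497, 0.504]
wrist_force: [-0.3, -0.5, 0.4]
opening: 0.151
[0.61579325 0.03475581 0.23944195] [[-0.0025  0.9999 -0.0136]
 [-0.0012 -0.0136 -0.9999]
 [-1.     -0.0025  0.0012]]
```

View pics/w6.png

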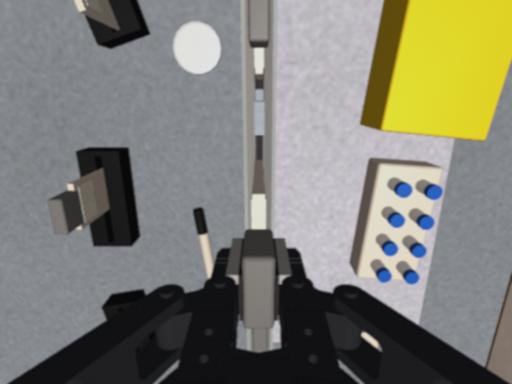

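```bash
python3 - <<'E'
from h import *
t=cv2.imread("pics/w6.png");cv2.imwrite("pics/w6z.png",cv2.resize(t[30:245,230:290],None,fx=10,fy=2.75,interpolation=2))
d=np.load("w6.npz");C=cam("wrist",(d["p"],d["q"]))
p=d["p"];print(proj(C,p+[0,.036,.0037]),proj(C,p+[0,.036,-.0763]),proj(C,[.6177,.0779,.085]),proj(C,[.6177,.0366,.085]))
E
```

```text
[255.58385845 191.33813384] [256.69423927 158.63680698] [259.0848415 135.5155189] [259.61391107 176.81011743]
```

View pics/w6z.png

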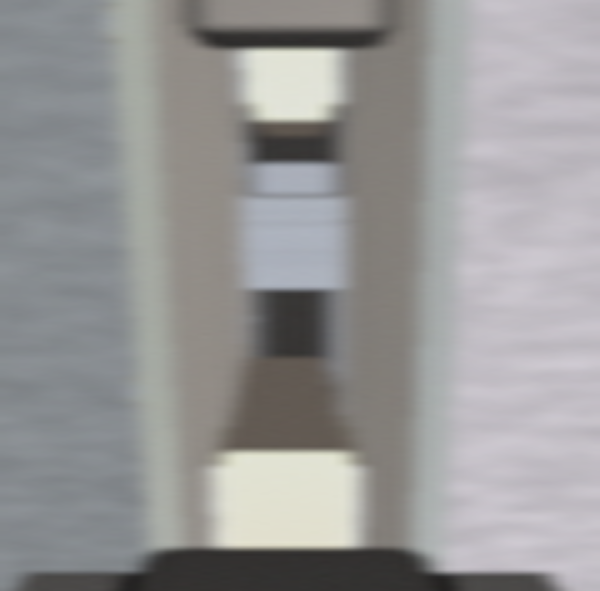

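```bash
python3 - <<'E'
from h import *
d=np.load("w6.npz");C=cam("wrist",(d["p"],d["q"]));p=d["p"]
g=lambda u,v,z:onplane(C,(230+u/10,30+v/2.75),z).round(4)
print("plate top end",g(212,449,p[2]+.0037),g(362,449,p[2]+.0037))
print("plate bot end",g(258,357,p[2]-.0763),g(335,357,p[2]-.0763))
print("slot",g(240,290,.085),g(349,290,.085), g(240,200,.085),g(351,200,.085))
print("mouth",g(165,300,.096),g(415,300,.096));print(p)
E
```

```text
plate top end [0.6137 0.0698 0.2431] [0.6209 0.0697 0.2431]
plate bot end [0.6151 0.0699 0.1631] [0.6208 0.0698 0.1631]
slot [0.6128 0.078  0.085 ] [0.6233 0.0779 0.085 ] [0.6133 0.1084 0.085 ] [0.6237 0.1082 0.085 ]
mouth [0.6059 0.0761 0.096 ] [0.6293 0.0758 0.096 ]
[0.61579325 0.03475581 0.23944195]
```

```bash
python3 -m handwheel '[[0.001,0.0037,-0.03,0,0,0],[0.001,0.0037,-0.06,0,0,0],[0.001,0.0037,-0.08,0,0,0],[0.001,0.0037,-0.085,0,0,0],[0.001,0.0037,-0.085,0,0,0]]' - 100;python3 -m handwheel '[[0,0,0,0,0,0],[0,0,0,0,0,0]]'
python3 - <<'E'
from h import *
o=ctrl.get_obs();im=ctrl.get_image("wrist");cv2.imwrite("pics/w7.png",im[:,:,::-1]);print(o["ee_pos"],o["wrist_force"])
np.savez("w7.npz",p=o["ee_pos"],q=o["tool_rot"])
cv2.imwrite("pics/w7z.png",cv2.resize(im[60:245,210:310,::-1],None,fx=7,fy=3.2,interpolation=2))
E
```

```text
clock: 8.5
ee_pos: [0.6159, 0.0387, 0.1759]
tool_rot: [-0.496, -0.502, -0.498, 0.504]
wrist_force: [-0.1, -0.1, 0.3]
opening: 0.149
clock: 8.67
ee_pos: [0.6182, 0.039, 0.1783]
tool_rot: [0.497, 0.504, 0.497, -0.502]
wrist_force: [0.1, 0.3, -0.1]
opening: 0.149
[0.61816033 0.03895279 0.1783119 ] [ 0.13816566  0.27816052 -0.11340204]
```

View pics/w7z.png

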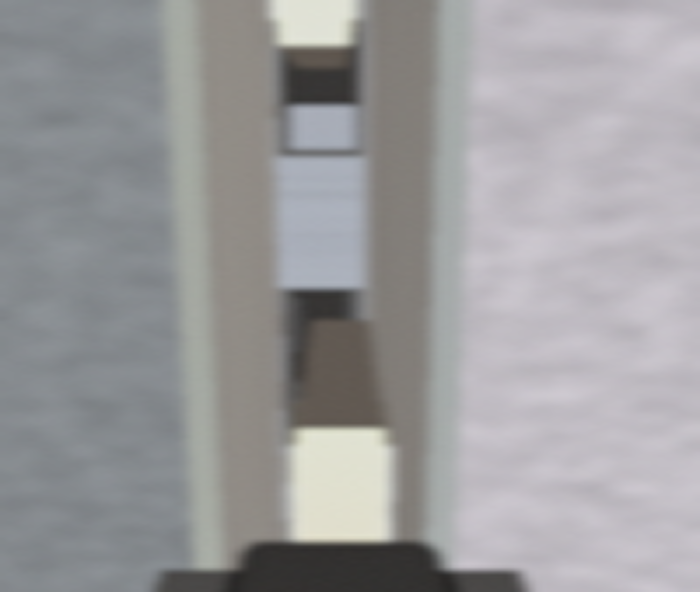

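```bash
python3 - <<'E'
from h import *
d=np.load("w7.npz");C=cam("wrist",(d["p"],d["q"]));p=d["p"]
g=lambda u,v,z:onplane(C,(210+u/7,60+v/3.2),z).round(4)
print("plate top end",g(292,428,p[2]+.0037),g(392,428,p[2]+.0037))
print("plate bot end",g(310,321,p[2]-.0763),g(368,321,p[2]-.0763))
print("slot",g(279,288,.085),g(367,288,.085))
A=R.from_quat(np.r_[d["q"][1:],d["q"][0]]).as_matrix();print(p,A.round(4))
E
```

```text
plate top end [0.6162 0.0737 0.182 ] [0.6231 0.0736 0.182 ]
plate bot end [0.6167 0.0738 0.102 ] [0.6227 0.0738 0.102 ]
slot [0.6131 0.0786 0.085 ] [0.6229 0.0785 0.085 ]
[0.61816033 0.03895279 0.1783119 ] [[ 2.000e-03  9.999e-01 -1.190e-02]
 [ 5.000e-04 -1.190e-02 -9.999e-01]
 [-1.000e+00  2.000e-03 -5.000e-04]]
```

```bash
python3 -m handwheel '[[-0.0023,-0.0013,0,0,0,0],[-0.0023,-0.0013,-0.012,0,0,0],[-0.0023,-0.0013,-0.024,0,0,0],[-0.0023,-0.0013,-0.036,0,0,0],[-0.0023,-0.0013,-0.044,0,0,0]]';python3 -m handwheel '[[0,0,0,0,0,0],[0,0,0,0,0,0],[0,0,0,0,0,0]]'
```

```text
clock: 9.13
ee_pos: [0.6151, 0.0383, 0.1422]
tool_rot: [-0.497, -0.502, -0.498, 0.503]
wrist_force: [-0.6, 0.8, -1.1]
opening: 0.148
clock: 9.38
ee_pos: [0.6159, 0.0381, 0.1439]
tool_rot: [-0.497, -0.503, -0.497, 0.503]
wrist_force: [-0.4, -0.7, -0.3]
opening: 0.149
```

```bash
python3 -m handwheel '[[0,0,-0.004,0,0,0],[0,0,-0.008,0,0,0],[0,0,-0.012,0,0,0],[0,0,-0.014,0,0,0],[0,0,-0.014,0,0,0]]';python3 -m handwheel '[[0,0,-0.003,0,0,0],[0,0,-0.006,0,0,0],[0,0,-0.008,0,0,0],[0,0,-0.008,0,0,0],[0,0,-0.008,0,0,0]]'
```

```text
clock: 9.8
ee_pos: [0.6161, 0.0383, 0.1336]
tool_rot: [0.497, 0.503, 0.497, -0.503]
wrist_force: [-0.7, -0.3, 4.6]
opening: 0.147
clock: 10.22
ee_pos: [0.6162, 0.0383, 0.1282]
tool_rot: [0.497, 0.503, 0.497, -0.503]
wrist_force: [-2.5, -0.6, 6.0]
opening: 0.151
```

```bash
python3 -m handwheel '[[0,0,-0.0025,0,0,0],[0,0,-0.004,0,0,0],[0,0,-0.004,0,0,0],[0,0,-0.004,0,0,0]]';python3 -m handwheel '[[0,0,-0.002,0,0,0],[0,0,-0.004,0,0,0],[0,0,-0.004,0,0,0],[0,0,-0.004,0,0,0]]'
```

```text
clock: 10.55
ee_pos: [0.6162, 0.0382, 0.1256]
tool_rot: [0.497, 0.503, 0.497, -0.503]
wrist_force: [-2.4, -0.6, 11.2]
opening: 0.149
clock: 10.88
ee_pos: [0.6168, 0.0382, 0.1254]
tool_rot: [0.497, 0.504, 0.497, -0.502]
wrist_force: [-8.8, -0.1, 30.6]
opening: 0.148
```

```bash
python3 -m handwheel '[[-0.0008,0,0.0012,0,0,0],[-0.0008,0,0.0012,0,0,0],[-0.0008,0,0.0012,0,0,0],[-0.0008,0,0.0012,0,0,0]]'
python3 - <<'E'
from h import *
for n in ("scene","top","wrist"):
    im=ctrl.get_image(n);cv2.imwrite(f"pics/{n}8.png",im[:,:,::-1])
o=ctrl.get_obs();print(o["ee_pos"],o["wrist_force"],o["moment"],R.from_quat(np.r_[o["tool_rot"][1:],o["tool_rot"][0]]).as_matrix().round(4))
s=cv2.imread("pics/scene8.png")[120:275,140:365];t=cv2.imread("pics/wrist8.png")
cv2.imwrite("pics/s8z.png",cv2.resize(s,None,fx=3.5,fy=3.5,interpolation=2))
E
```

```text
clock: 11.22
ee_pos: [0.6164, 0.0382, 0.1255]
tool_rot: [0.497, 0.504, 0.497, -0.502]
wrist_force: [-5.9, -0.5, 24.2]
opening: 0.153
[0.61637667 0.03820651 0.12547739] [-6.15010264 -0.35503951 23.77076807] [ 0.05765     1.81440641 -0.00851244] [[ 0.0024  0.9999 -0.0118]
 [ 0.0016 -0.0118 -0.9999]
 [-1.      0.0024 -0.0016]]
```

View pics/s8z.png

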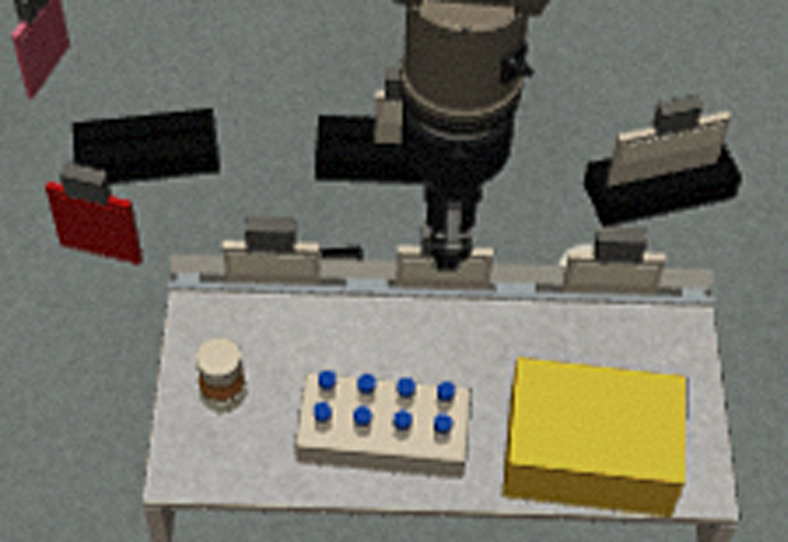

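View pics/wrist8.png

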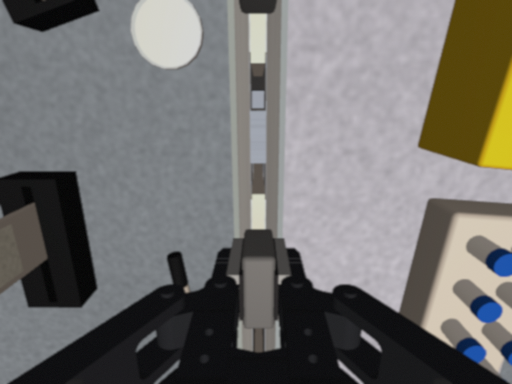

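View pics/top8.png

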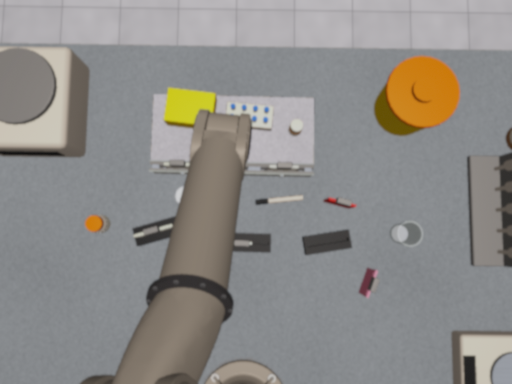

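```bash
python3 - <<'E'
from h import *
S=cam("scene");y0=.0366
# predicted pixel of plate top edge (back face, z=.13) middle +/-.03 at three bays
for dy in (-.13,0,.13):
    for e in (-.03,.03):
        y=y0+dy+e; x=.6155+.0012/.132*(y-y0)
        print(dy,e,proj(S,[x,y,.13]).round(1),proj(S,[x,y,.135]).round(1))
s=cv2.imread("pics/scene8.png")
g=s[:,:,:].astype(float).mean(2)
# column profiles around each plate: subpixel top edge (dark->bright)
for c in (207,212,226,229, 256,258,277,279, 303,306,324,328):
    print(c,g[182:208,c].astype(int))
cv2.imwrite("pics/s8y.png",cv2.resize(s[180:212,195:340],None,fx=5.5,fy=11,interpolation=0))
E
```

```text
-0.13 -0.03 [205.7 189.8] [205.6 188.7]
-0.13 0.03 [228.5 190.4] [228.5 189.3]
0 -0.03 [255.1 191.1] [255.1 190. ]
0 0.03 [277.9 191.8] [278.  190.7]
0.13 -0.03 [304.4 192.5] [304.7 191.4]
0.13 0.03 [327.2 193.1] [327.5 192. ]
207 [111 113 111 109 117 105 121 188 175  81 117 105 107 103  99 100  89  80
  98 140 118 116 175 172 169 171]
212 [ 92  98 102  96  40  42  40  34  37  54 101 107 102 100 105  99  94  81
 101 144 120 108 183 172 168 166]
226 [118 110 112 118 118 110 109 155 195 122  83 125 100  99 100 100  99  81
  87 116 158 133 155 178 172 173]
229 [116 114 118 110 110 109 111 153 200 153  87 110  83  92  93  92  94  81
  85 117 155 102 153 183 175 173]
256 [117 113 114 120 121 123 114 122 173 191 123  86 133 100 105 102 100  98
  83  86 120 146 126 189 170 173]
258 [111 121 117 113 124 115 116 115 154 193 126  86 125  95  98 102 100  94
  82  84 118 154 107 153 175 172]
277 [116 117 118 121 109 111 115 108 126 187 186  80 115  98 101  99 100 103
  87  77  99 140 125 134 176 168]
279 [111 117 118 116 112 116 114 109 129 186 189 100  82  79  83  90  87  87
  90  75  91 141 116 109 180 167]
303 [114 116 119 114 112 110 107 112 129 195 196 155  70  85  85  86  91  94
 101  91  80 105 158 125 142 175]
306 [118 109 117 117 112 113 112 134 197 200 192 181  82 118  97  94 102 102
  97  89  82  97 141 124 133 175]
324 [ 77 127 114  93  97 115  89  73  63  98 171 208 138  96 125 101 104  99
  98 103  81  86 119 151 122 188]
328 [122 114 117 118 118 113 115 118 112 110 157 193 126  75  82  85  94 100
 108 118  84  74 110 160 127 158]
```

View pics/s8y.png

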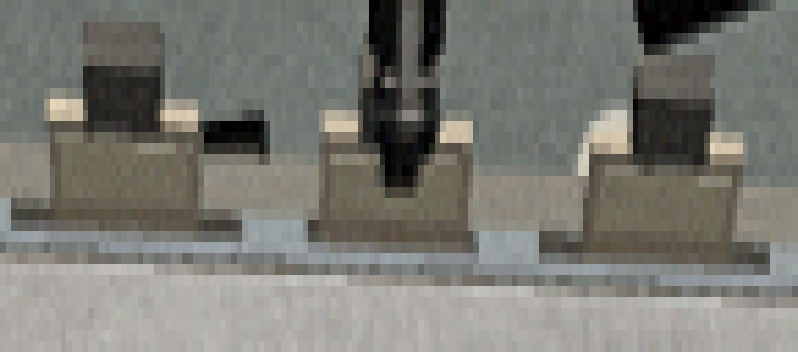

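```bash
python3 - <<'E'
from workcell import ctrl
o=ctrl.get_obs();print(o["clock"],o["ee_pos"],o["wrist_force"],o["opening"]);print(ctrl.sign_off())
E
```

```text
11.3667 [0.61637667 0.03820651 0.12547739] [-6.15010264 -0.35503951 23.77076807] 0.15002382373766768
the job is handed in; nothing more can be done
None
```

I fitted the middle-sized (72 mm) holder into the empty bay, pressed it down to the seat's stop, and handed the job in at 11.4 s with the gripper still holding it pressed.

- **Fully home:** The force rose sharply at the stop, and I backed it off to a steady 24 N downward. Going by the grasp height, the holder's underside is about 50 mm above the table, which is where the seat's stop should be. In the scene picture its top edge lines up with the two fitted holders to within about 1 mm.
- **Upright and held:** The tool is within about 0.2° of vertical. The grip is set to 100 N, and the fingers read about 13 mm open on the 14 mm tab.
- **Everything else:** The other two holders and the small items look unmoved in the last pictures. The arm partly hid the narrow holder and the dish in the top view.
- **Doubts:**
  - A sideways force of about 6 N along x remains, probably the holder leaning lightly on the slot wall.
  - The seat travel I can infer from the motion is 8 to 9.5 mm, slightly under the nominal 10 mm, because I only know the first-contact height to about 1 mm.
  - The fixed cameras and the wrist camera disagreed by 2–4 mm on where the bay is; I used the wrist camera.

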